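# Push the dop carriage round the L-slot to its green station

## Robot

A 6-joint arm with a two-finger parallel gripper is mounted at the origin on a cart in front of the work surface, level with it; the furniture and walls round the work are solid. World frame = base frame: x ahead of the robot, y to its left, z up, the work surface at z = 0. Lengths are in mm, angles in rad, forces in N, time in s.
With the tool pointing down it reaches from about 250 to 725 mm from the base axis. Payload 4 kg.
Tool frame: the origin (TCP) lies on the mounting face of the last link; the fingertips stand 173 mm ahead of it and the grasp point (between the pads) lies 155 mm ahead of it; z points along the fingers, y is the line along which they close (so a half turn about z gives the same grasp; the last joint's range is limited). The gripper opens to 85 mm and grips with 20 to 120 N. Pads are 22 mm wide; open, the fingers measure 114 mm over their backs; the gripper's body (76 mm by 85 mm) begins 54 mm behind the grasp point. The pads swing forward as they close: fully open they stand 13 mm farther back than shut.
Start: joints at [-1.111, 0.241, 0.005, 1.335, 0, 1.571], TCP at [221.883, -448.072, 404.706] pointing down, gripper open.
Joint ranges: [-2.72, 2.72], [-1.05, 1.87], [-1.09, 1.28], [-1.99, 2.15], [-1.42, 1.44], [-3.14, 3.14]. Speed limits (rad/s): [2.79, 2.79, 3.14, 3.14, 3.14, 3.14].

## Interface

Orientations are given as a unit quaternion [x, y, z, w].
In Python, from rig import ctrl gives the robot as it stands.
- The arm moves only by the tool apply_moves, never from a script. Its argument "steps" is a list of rows, each an object with "xyz": the shift along the tool's x, y, z in cm, a list of three; "delta_rot": the turn, a rotation vector about the tool's x, y, z in rad, a list of three. A call has 1 to 20 rows; each row is the pose to reach, as a shift and turn from the pose commanded when the call began, along the tool's axes at that moment; what a row does not reach only later rows make up. A row lasts 1/10 s, in which the tool goes at most 50 mm and 8.59 degrees, less where a joint would pass 70% of its speed; a pose out of reach is approached as far as the arm can. A call with a gripper value outside its range is refused whole. "grip" is the finger opening in cm, from 0 to 8.54, set as the call begins (left out, the last holds). The fingers move at their own pace and stop on an object; the grip force is fixed at half the most. Time passes only in rows, so rows that repeat a pose let the fingers close. It gives the time, the measured TCP pose, the force, the opening and the grip force at its end, in the units of the state.
- ctrl.get_state(): the state, without advancing time (a new reading comes with each control period).
- ctrl.read_camera(name): name is "scene" or "top" or "wrist"; returns the picture (480x640x3 uint8, blue, green, red); there is no depth.
- ctrl.calibration(name): a dict with "fx", "fy", "cx", "cy" (pixels), "view" (4x4, takes a point from world to camera coordinates); the wrist camera has in their place "mount" (4x4, takes a point from camera to tool coordinates, whose origin is the TCP and whose axes are the flange's). Camera axes: x right, y up, looking along -z (the intrinsics and any distortion apply to the point x, -y, -z); pixel columns grow to the right and rows downward; lengths in mm; the calibration is good to about 2 mm. A picture is of the moment at which its call begins: read the wrist's pose just before it. calibration takes no time and is no camera call.
- ctrl.hand_in(): hands the job in; it is judged then, once.
The state is a dict: "time": time; "joint_positions": joint angles; "joint_vel": joint speeds; "joint_efforts": joint torques, N m; "tcp_pos": TCP position; "ee_rot": TCP orientation; "wrist_force": force on the tool from outside, world axes, zero at the start; "ft_torque": the same for the moment, N m; "finger_gap": opening from 0.0 (shut) to 1.0 (fully open); "finger_force": force on a finger pad.
Only numpy, scipy, OpenCV 4.12 (cv2) and the standard library are available. Lean on these libraries where they do the work, as an engineer would, in place of code of your own. Each camera call takes 0.05 s, during which the arm holds its last target. There are 200 camera calls.

## Task

The brass dop carriage stands near the loading end of the L-shaped slot in the transfer jig. Without lifting it, push it along the slot to the corner, turn the corner and push it on until it is fully home at the green-marked end of the slot. Leave the gem box, the black canister and the red-lidded jar where they stand, and finish clear of everything.

Things in the scene. Friction and masses are not known exactly. Their poses are not given: they have to be found in the camera images.
- transfer_jig: Fixed flat jig, 140 (x) x 170 (y) x 25 mm high, flat aluminium cover on blue walls; origin at the centre of its underside, z up. A 20 mm wide L-slot is cut in the 6 mm cover: long leg 90 mm toward the jig's -y, slot_start to slot_corner, then short leg 65 mm toward its +x to slot_home. Its x axis points away from the robot, within 0.4 rad: push first to the robot's right, then away from it.
- slot_start (a point): Point on the slot's centre line at the loading end (white painted bar), level with the cover's top face (25 mm above the bench); jig frame (-30, 45, 25) mm. The carriage starts in the long leg, within 35 mm of here.
- slot_corner (a point): Point on the slot's centre line at the corner, level with the cover's top face; jig frame (-30, -45, 25) mm. The long leg stops dead here: the pin strikes the slot's end 2 mm farther on.
- slot_home (a point): Point on the slot's centre line at the home end, which a green painted frame surrounds, level with the cover's top face; jig frame (35, -45, 25) mm. The pin strikes the slot's end 2 mm farther on.
- carriage_mid (a point): Centre of the collar of the loose, round, 0.22 to 0.4 kg dop carriage, 34 mm above the bench. Push on this brass collar: 44 mm diameter, resting on the cover, its wall 25 to 43 mm above the bench. Below it a 16 mm pin rides in the slot (2 mm play each side) on a foot captive under the cover, 5 mm vertical play; on top a thin stem with a green stone, 71 mm high. Slides with a few N, stays where left.
- gem_box_mid (a point): Bystander: centre of a round clear gem box, 38 mm diameter, 20 mm high, loose on the jig's cover plate inside the elbow of the L, about 28, 50 mm from the jig's centre in the jig's x, y.
- film_can_mid (a point): Bystander: centre of a loose black canister with grey cap, 34 mm diameter, 51 mm high (this point 25 mm up), on the bench beside the jig's +y edge.
- red_jar_mid (a point): Bystander: centre of a loose cream jar with a red lid, 62 mm diameter, 38 mm high, on the bench beside the jig's -y edge.

How it is judged (in metres and radians):
On the way:
1. the carriage has been pushed along the long leg into the corner (y of carriage_mid in the frame of transfer_jig below -0.038 m and x of carriage_mid in the frame of transfer_jig below -0.015 m).
At the end, for the whole second after the job is handed in: The carriage stands upright (within 0.1 rad) and down on its foot (not raised more than 3 mm), its axis within 6 mm of slot_home in the horizontal (horizontal distance between carriage_mid and slot_home below 0.006 m and z of carriage_mid in the frame of transfer_jig below 0.037 m and angle between carriage_mid's own z axis and vertical below 0.1 rad); the robot touches nothing.
It fails at once if the carriage is lifted (raised more than 4 mm in its slot) (z of carriage_mid in the frame of transfer_jig above 0.038 m).
It fails at once if the gem box is moved more than 20 mm (distance of gem_box_mid from where it was at the start of the episode above 0.02 m).
It fails at once if the black canister is moved more than 20 mm (distance of film_can_mid from where it was at the start of the episode above 0.02 m).
It fails at once if the red-lidded jar is moved more than 20 mm (distance of red_jar_mid from where it was at the start of the episode above 0.02 m).
It also fails if it takes over 56 s, if anything falls off the work surface, if the arm or the gripper's body presses on something with over 40 N, if the wrist force passes 120 N, or if a joint passes its speed limit or range.

## Working session

There is one attempt and no reset: what is moved stays moved. The work goes in short steps, Python scripts to look and compute and a tool call to move; the robot and the scene stay as the last step left them, time stands still between calls to the robot, and variables do not carry over. Pictures are saved under pics/ and viewed, at most 11 in all, crops included, and the job is handed in when it is done.

Besides the shell and the picture viewer there is one more tool, called as name(argument=value, ...), one argument or row to a line, values as JSON. apply_moves: Moves the arm, as the interface text tells. Its arguments: {"type":"object","properties":{"steps":{"type":"array","items":{"type":"object","properties":{"xyz":{"type":"array","items":{"type":"number"}},"delta_rot":{"type":"array","items":{"type":"number"}}}}},"grip":{"type":"number"}},"required":["steps"]}

```bash
mkdir -p pics
python3 - <<'E'
from rig import ctrl
import cv2,numpy as np
for n in("top","scene"):
    cv2.imwrite(f"pics/{n}0.png",ctrl.read_camera(n)); c=ctrl.calibration(n); print(n,c)
print(ctrl.calibration("wrist"));print(ctrl.get_state())
E
```

```text
top {'fx': 582.9595917352808, 'fy': 582.9595917352808, 'cx': 333.92499889938665, 'cy': 236.15629183080574, 'view': array([[-2.48370977e-02, -9.99675027e-01, -5.74105009e-03,
        -1.47649147e+02],
       [ 9.77695847e-01, -2.54882668e-02,  2.08473449e-01,
        -5.50728089e+02],
       [-2.08552031e-01, -4.35125389e-04,  9.78011176e-01,
        -9.57853961e+02],
       [ 0.00000000e+00,  0.00000000e+00,  0.00000000e+00,
         1.00000000e+00]])}
scene {'fx': 534.3296233165694, 'fy': 534.3296233165694, 'cx': 318.3116183899932, 'cy': 235.01512651979704, 'view': array([[-8.05936590e-01, -5.91794403e-01, -1.56715466e-02,
         3.54265416e+02],
       [ 2.65534043e-01, -3.85024598e-01,  8.83882193e-01,
        -2.71485592e+02],
       [-5.29110466e-01,  7.08191671e-01,  4.67446972e-01,
        -4.87497117e+02],
       [ 0.00000000e+00,  0.00000000e+00,  0.00000000e+00,
         1.00000000e+00]])}
{'fx': 383.6722786985955, 'fy': 383.6722786985955, 'cx': 322.0296137793703, 'cy': 234.96743814956514, 'mount': array([[-3.29720047e-04,  9.55944643e-01,  2.93546812e-01,
         7.2895
[... 291 characters left out ...]
sitions': array([-1.11102072e+00,  2.41363848e-01,  3.87714442e-03,  1.33519266e+00,
        2.48643736e-05,  1.57080178e+00]), 'joint_vel': array([-0.00035676, -0.00285463,  0.00251867, -0.00051613, -0.00072243,
        0.00037344]), 'joint_efforts': array([-3.35574248e-05, -3.73138726e+01,  2.53009415e+01,  1.08762065e-02,
       -2.39515748e-05,  3.03365439e-06]), 'tcp_pos': array([ 221.77541017, -447.87063188,  403.89551763]), 'ee_rot': array([ 9.73692159e-01,  2.27865515e-01, -2.02439989e-04, -9.19583034e-04]), 'wrist_force': array([-0.47202434, -0.2266985 , -0.1930222 ]), 'ft_torque': array([-0.05068534,  0.02597951, -0.00800948]), 'finger_force': 0.0, 'finger_gap': 0.9969076864195535}
```

View pics/top0.png

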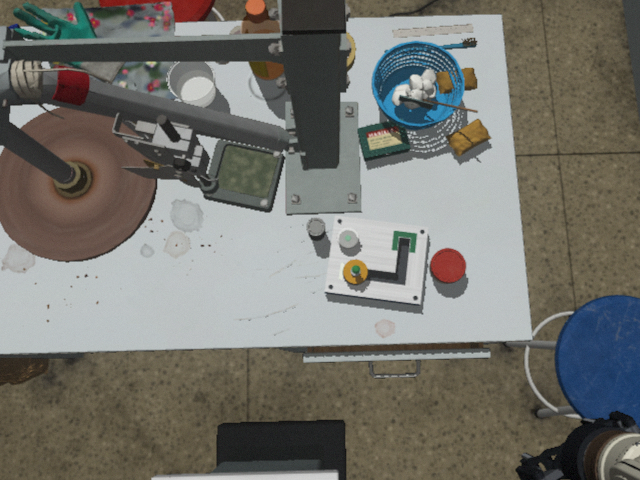

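View pics/scene0.png

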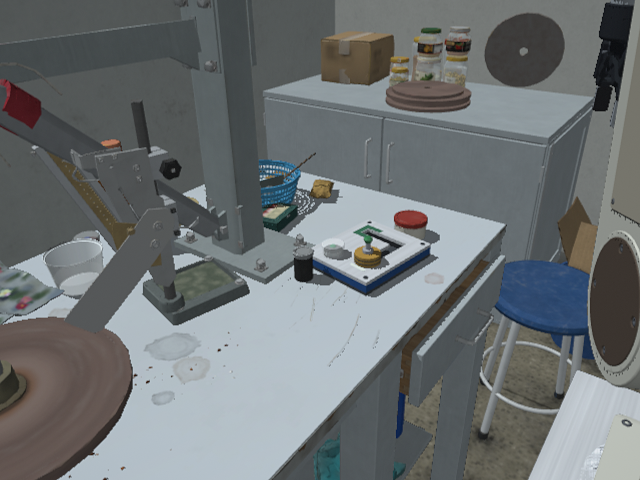

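The top view shows the jig around (376,260): the brass carriage is at (355,272), and the slot runs right to (404,276), then up to the green frame at (405,242). The gem box is at (348,238), the canister at (317,228) and the jar at (448,266). A press column stands beyond the jig, with its base at about (322,160).

```bash
cat > h.py <<'E'
import numpy as np,cv2
from rig import ctrl
from scipy.spatial.transform import Rotation as R
def cam(n,st=None):
    c=ctrl.calibration(n)
    if n=="wrist":
        T=np.eye(4);T[:3,:3]=R.from_quat(st["ee_rot"]).as_matrix();T[:3,3]=st["tcp_pos"];M=T@c["mount"]
    else: M=np.linalg.inv(c["view"])
    return c,M
def cast(cm,uv,z):
    c,M=cm;uv=np.atleast_2d(uv).astype(float)
    d=np.c_[(uv[:,0]-c["cx"])/c["fx"],-(uv[:,1]-c["cy"])/c["fy"],-np.ones(len(uv))]@M[:3,:3].T
    return M[:3,3]+d*((z-M[2,3])/d[:,2])[:,None]
def proj(cm,p):
    c,M=cm;q=(np.atleast_2d(p)-M[:3,3])@M[:3,:3]
    return np.c_[c["cx"]+c["fx"]*q[:,0]/-q[:,2],c["cy"]-c["fy"]*q[:,1]/-q[:,2]]
def big(m,box=None,mina=20):
    m=m.astype(np.uint8)
    if box: k=np.zeros_like(m);k[box[1]:box[3],box[0]:box[2]]=1;m=m*k
    cs=cv2.findContours(m,cv2.RETR_EXTERNAL,cv2.CHAIN_APPROX_NONE)[0]
    return max(cs,key=cv2.contourArea)
E
python3 - <<'E'
from h import *
im=cv2.imread("pics/top0.png");cm=cam("top")
h=cv2.cvtColor(im,cv2.COLOR_BGR2HSV).astype(int);H,S,V=h[...,0],h[...,1],h[...,2]
box=(325,215,435,312)
br=big((H>10)&(H<30)&(S>120)&(V>80),box);(u,v),r=cv2.minEnclosingCircle(br);print("brass",u,v,r,cast(cm,(u,v),43))
gr=big((H>50)&(H<90)&(S>100),(385,225,425,255));print("green bb",cv2.boundingRect(gr),cast(cm,cv2.minAreaRect(gr)[0],25))
rd=big(((H<8)|(H>172))&(S>120),(425,240,475,295));print("jar",cast(cm,cv2.minEnclosingCircle(rd)[0],38))
for n,p,z in [("slotcorner",(404,277),25),("home",(405,242),25),("gem",(348,238),45),("can",(316,225),51),("pillarbase",(322,165),10),("plate corner",(287,213),10),("plate corner",(361,212),10)]:print(n,cast(cm,p,z)[0].round())
b=im[205:320,300:480];cv2.imwrite("pics/crop.png",cv2.resize(b,None,fx=4.4,fy=4.4,interpolation=cv2.INTER_CUBIC))
E
```

```text
brass 355.27777099609375 271.5 12.233687400817871 [[ 485.91135361 -197.28153444   43.        ]]
green bb (393, 231, 23, 21) [[ 541.3849834  -287.06780167   25.        ]]
jar [[ 493.35626788 -360.22604958   38.        ]]
slotcorner [ 477. -284.   25.]
home [ 540. -289.   25.]
gem [ 546. -186.   45.]
can [ 569. -131.   51.]
pillarbase [ 694. -143.   10.]
plate corner [603. -76.  10.]
plate corner [ 601. -213.   10.]
```

View pics/crop.png

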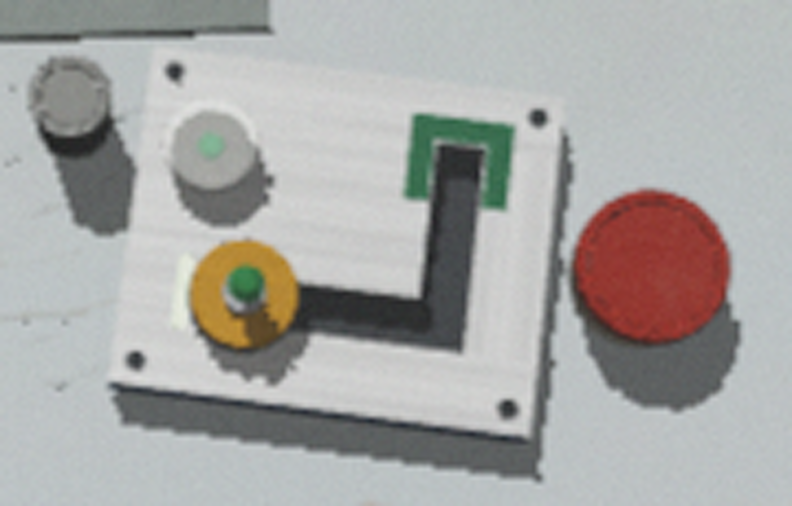

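The crop shows the four cover screws at crop pixels (175,71), (538,118), (508,408) and (136,359). The slot corner is near (446,325), home is near (460,165), and the carriage is at the white bar.

Run:
```python
from h import *
cm=cam("top")
s=cast(cm,np.array([(175,71),(538,118),(508,408),(136,359)])/4.4+[300,205]-.4,25)[:,:2]
c=s.mean(0); dx=(s[0]+s[1]-s[2]-s[3])/2; dy=(s[0]+s[3]-s[1]-s[2])/2
print(np.linalg.norm(dx),np.linalg.norm(dy)); yx=np.arctan2(dx[1],dx[0]); yy=np.arctan2(-dy[0],dy[1]);print(c,yx,yy)
yaw=(yx+yy)/2;Rm=np.array([[np.cos(yaw),-np.sin(yaw)],[np.sin(yaw),np.cos(yaw)]])
for n,p in [("start",(-30,45)),("corner",(-30,-45)),("home",(35,-45)),("gem",(28,50))]: w=c+Rm@p;print(n,w,proj(cm,[[*w,25]]))
print("carriage in jig",Rm.T@(np.array([485.9,-197.3])-c), "can",Rm.T@(np.array([569,-131])-c),"jar",Rm.T@(np.array([493,-360])-c))
st=ctrl.get_state();T=R.from_quat(st["ee_rot"]);print(T.as_euler("ZYX"),T.apply([1,0,0]),T.apply([0,1,0]))
t=np.array([*(c+Rm@np.array([-30,90])),300]);print("hover behind",t,"tool shift cm",T.inv().apply(t-st["tcp_pos"])/10)
t=np.array([*c,350]);print("hover mid",t,T.inv().apply(t-st["tcp_pos"])/10)
```

```text
119.83483209212544 149.92461123568387
[ 510.9948961  -236.77102446] -0.1570749244742059 -0.15780493295591366
start [ 488.42150286 -187.62387889] [[349.48994429 271.75072091]]
corner [ 474.31037451 -276.51075113] [[399.91742968 278.3658321 ]]
home [ 538.5064489  -286.70212161] [[403.86402334 242.6869089 ]]
gem [ 546.48810544 -191.7795576 ] [[350.81965613 239.67922299]]
carriage in jig [-30.97319462  35.04820676] can [ 40.70381953 113.55747783] jar [   1.54877623 -124.52629437]
[ 4.59770112e-01 -2.48540638e-05 -3.13970961e+00] [8.96154532e-01 4.43742103e-01 2.48540638e-05] [ 0.44374136 -0.89615292 -0.00188304]
hover behind [ 495.47706704 -143.18044277  300.        ] tool shift cm [ 38.04802633 -15.14006191  10.41902523]
hover mid [ 510.9948961  -236.77102446  350.        ] [35.28577973 -6.07373952  5.40187543]
```

apply_moves(
  steps=[
    {"xyz":[3,-1.1,0.8],"delta_rot":[0,0,0.05]},
    {"xyz":[6.2,-2.4,1.7],"delta_rot":[0,0,0.1]},
    {"xyz":[9.4,-3.6,2.6],"delta_rot":[0,0,0.15]},
    {"xyz":[12.5,-4.8,3.5],"delta_rot":[0,0,0.2]},
    {"xyz":[15.6,-6,4.3],"delta_rot":[0,0,0.26]},
    {"xyz":[18.7,-7.2,5.2],"delta_rot":[0,0,0.31]},
    {"xyz":[21.8,-8.4,6],"delta_rot":[0,0,0.36]},
    {"xyz":[25,-9.6,7],"delta_rot":[0,0,0.41]},
    {"xyz":[28.1,-10.8,7.8],"delta_rot":[0,0,0.46]},
    {"xyz":[31.2,-11.9,8.7],"delta_rot":[0,0,0.51]},
    {"xyz":[34.4,-13.2,9.5],"delta_rot":[0,0,0.56]},
    {"xyz":[37.5,-14.3,10.4],"delta_rot":[0,0,0.617]},
    {"xyz":[37.5,-14.3,10.4],"delta_rot":[0,0,0.617]},
    {"xyz":[37.5,-14.3,10.4],"delta_rot":[0,0,0.617]},
    {"xyz":[37.5,-14.3,10.4],"delta_rot":[0,0,0.617]},
  ],
  grip=0,
)

```text
time: 1.6
tcp_pos: [494.0, -153.9, 300.6]
ee_rot: [0.997, -0.079, -0.0, 0.0]
wrist_force: [0.0, -0.1, -1.3]
finger_gap: 0.0
finger_force: 0.0
```

Run:
```python
from h import *
st=ctrl.get_state();cm=cam("wrist",st);im=ctrl.read_camera("wrist")
print(st["time"],st["tcp_pos"],R.from_quat(st["ee_rot"]).as_euler("ZYX"),st["finger_gap"])
c=np.array([511,-236.8]);yaw=-.1574;Rm=np.array([[np.cos(yaw),-np.sin(yaw)],[np.sin(yaw),np.cos(yaw)]])
o=im.copy()
for p,z in [((-60,-75),25),((60,-75),25),((60,75),25),((-60,75),25),((-30,45),25),((-30,-45),25),((35,-45),25),((-31,35),43)]:
    u=proj(cm,[[*(c+Rm@p),z]])[0]; cv2.drawMarker(o,tuple(u.astype(int)),(0,0,255),0,10)
cv2.imwrite("pics/w1.png",o);cv2.imwrite("pics/w1raw.png",im)
print("tcp in jig",Rm.T@(st["tcp_pos"][:2]-c))
h=cv2.cvtColor(im,cv2.COLOR_BGR2HSV).astype(int);H,S,V=h[...,0],h[...,1],h[...,2]
br=big((H>10)&(H<30)&(S>120)&(V>80));(u,v),r=cv2.minEnclosingCircle(br);w=cast(cm,(u,v),43)[0];print("brass",u,v,r,w,Rm.T@(w[:2]-c))
```

```text
1.6 [ 493.96949279 -153.89386524  300.59650101] [-1.57472697e-01  8.59991644e-04  3.14140712e+00] 0.0004882505303612342
tcp in jig [-29.81558862  79.2117165 ]Traceback (most recent call last):
  File "<stdin>", line 11, in <module>
  File "h.py", line 21, in big
    return max(cs,key=cv2.contourArea)
ValueError: max() iterable argument is empty
```

View pics/w1.png

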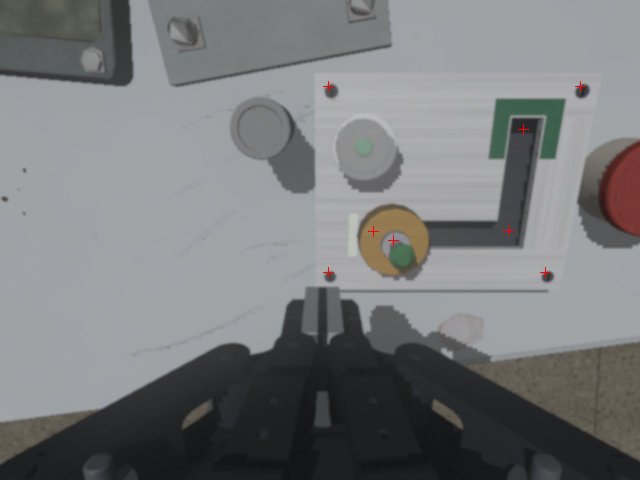

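The wrist view agrees with the jig pose to about 2 mm: the screws lie within 3 px of the prediction, and the carriage centre is at (394,240) as predicted. Next I'll descend behind the carriage.

apply_moves(
  steps=[
    {"xyz":[0,-0.3,2]},
    {"xyz":[0,-0.5,4.5]},
    {"xyz":[-0.1,-0.5,7]},
    {"xyz":[-0.1,-0.5,8.5]},
    {"xyz":[-0.1,-0.5,9.5]},
    {"xyz":[-0.1,-0.5,9.85]},
    {"xyz":[-0.1,-0.5,9.85]},
    {"xyz":[-0.1,-0.5,9.85]},
  ],
)

```text
invalid input
```

Run:
```python
from h import *
st=ctrl.get_state();print(st["time"],st["tcp_pos"],st["wrist_force"])
cv2.imwrite("pics/w2.png",ctrl.read_camera("wrist"))
```

```text
1.65 [ 493.90275517 -154.18072523  300.84584146] [-0.40176482  0.88798171 -0.10632306]
```

View pics/w2.png

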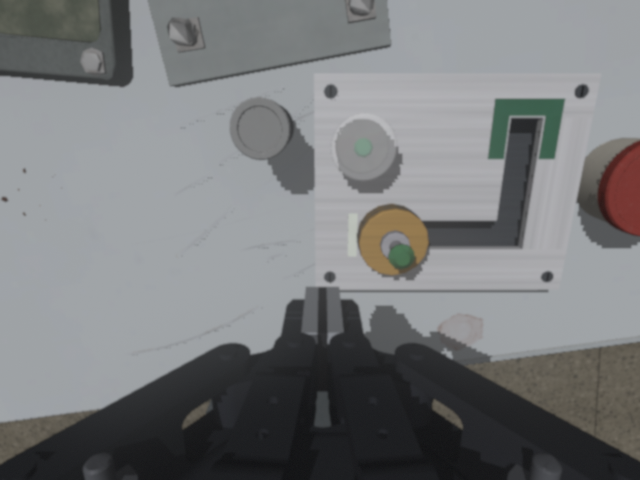

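The move was refused because `delta_rot` is required in every row, so the view is unchanged: fingers at (322,310), carriage at (394,240). I'll send it again with `delta_rot`.

apply_moves(
  steps=[
    {"xyz":[0,-0.3,2],"delta_rot":[0,0,0]},
    {"xyz":[0,-0.5,4.5],"delta_rot":[0,0,0]},
    {"xyz":[-0.1,-0.5,7],"delta_rot":[0,0,0]},
    {"xyz":[-0.1,-0.5,8.5],"delta_rot":[0,0,0]},
    {"xyz":[-0.1,-0.5,9.5],"delta_rot":[0,0,0]},
    {"xyz":[-0.1,-0.5,9.85],"delta_rot":[0,0,0]},
    {"xyz":[-0.1,-0.5,9.85],"delta_rot":[0,0,0]},
    {"xyz":[-0.1,-0.5,9.85],"delta_rot":[0,0,0]},
  ],
)

```text
time: 2.5
tcp_pos: [494.7, -148.8, 203.1]
ee_rot: [0.997, -0.079, 0.001, 0.0]
wrist_force: [-0.5, -0.3, -0.1]
finger_gap: 0.001
finger_force: 0.0
```

Run:
```python
from h import *
st=ctrl.get_state();print(st["time"],st["tcp_pos"],st["wrist_force"])
cv2.imwrite("pics/w3.png",ctrl.read_camera("wrist"))
```

```text
2.5 [ 494.69990672 -148.76245167  203.11163874] [-0.51584714 -0.30662001 -0.05892261]
```

View pics/w3.png

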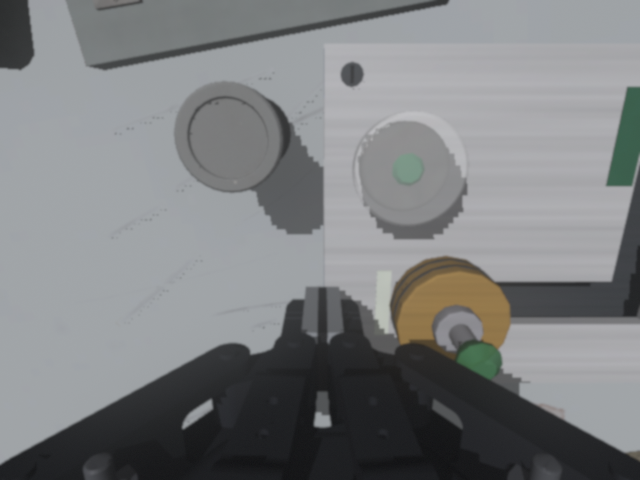

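The fingers are lined up with the carriage: tip at about (322,305), collar centre at (450,318), which is under 1 mm of lateral error. Now I'll push along leg 1.

apply_moves(
  steps=[
    {"xyz":[0,0.6,0.05],"delta_rot":[0,0,0]},
    {"xyz":[0,1.2,0.1],"delta_rot":[0,0,0]},
    {"xyz":[0,1.7,0.1],"delta_rot":[0,0,0]},
    {"xyz":[0,2.2,0.1],"delta_rot":[0,0,0]},
    {"xyz":[0,2.7,0.1],"delta_rot":[0,0,0]},
    {"xyz":[0,3.2,0.1],"delta_rot":[0,0,0]},
    {"xyz":[0,3.7,0.1],"delta_rot":[0,0,0]},
    {"xyz":[0,4.2,0.1],"delta_rot":[0,0,0]},
    {"xyz":[0,4.7,0.1],"delta_rot":[0,0,0]},
    {"xyz":[0,5.2,0.1],"delta_rot":[0,0,0]},
    {"xyz":[0,5.7,0.1],"delta_rot":[0,0,0]},
    {"xyz":[0,6.2,0.1],"delta_rot":[0,0,0]},
    {"xyz":[0,6.7,0.1],"delta_rot":[0,0,0]},
    {"xyz":[0,7.2,0.1],"delta_rot":[0,0,0]},
    {"xyz":[0,7.7,0.1],"delta_rot":[0,0,0]},
    {"xyz":[0,8.2,0.1],"delta_rot":[0,0,0]},
    {"xyz":[0,8.5,0.1],"delta_rot":[0,0,0]},
    {"xyz":[0,8.5,0.1],"delta_rot":[0,0,0]},
  ],
)

```text
time: 4.35
tcp_pos: [480.9, -233.1, 201.2]
ee_rot: [0.997, -0.079, 0.0, 0.001]
wrist_force: [1.5, 1.8, 1.8]
finger_gap: -0.001
finger_force: 1.1
```

```bash
cat > look.py <<'E'
from h import *
import sys
n=sys.argv[1]
st=ctrl.get_state();im=ctrl.read_camera("wrist");cm=cam("wrist",st);c=np.array([511,-236.8])-1.;yaw=-.1574;Rm=np.array([[np.cos(yaw),-np.sin(yaw)],[np.sin(yaw),np.cos(yaw)]])
print(st["time"],st["tcp_pos"],"tcp jig",Rm.T@(st["tcp_pos"][:2]-c),"F jig",Rm.T@st["wrist_force"][:2],st["wrist_force"][2])
for u in [im,]:
    h=cv2.cvtColor(u,cv2.COLOR_BGR2HSV).astype(int);H,S,V=h[...,0],h[...,1],h[...,2]
    b=big((H>8)&(H<28)&(S>115)&(V>125),(250,100,640,420))
    e=cv2.fitEllipse(cv2.convexHull(b));print(e);print("carriage jig",Rm.T@(cast(cm,e[0],43)[0][:2]-c))
cv2.imwrite(f"pics/{n}.png",im)
E
python3 look.py w4
```

```text
4.35 [ 480.90079137 -233.05843692  201.16969175] tcp jig [-29.48273344   0.12162213] F jig [1.23091265 2.02818714] 1.814606276687432
((419.56866455078125, 316.96209716796875), (84.61255645751953, 109.61638641357422), 100.68834686279297)
carriage jig [-28.07635453 -36.22339251]
```

View pics/w4.png

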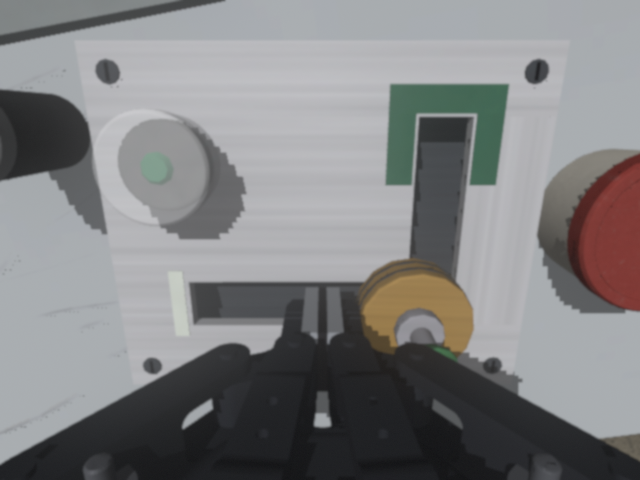

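The carriage has moved upright to about (416,315), about 9 mm short of the corner. I'll finish leg 1 gently.

apply_moves(
  steps=[
    {"xyz":[0,0.2,0],"delta_rot":[0,0,0]},
    {"xyz":[0,0.4,0],"delta_rot":[0,0,0]},
    {"xyz":[0,0.6,0],"delta_rot":[0,0,0]},
    {"xyz":[0,0.8,0],"delta_rot":[0,0,0]},
    {"xyz":[0,0.9,0],"delta_rot":[0,0,0]},
    {"xyz":[0,0.9,0],"delta_rot":[0,0,0]},
  ],
)

```text
time: 5.0
tcp_pos: [479.4, -241.5, 201.0]
ee_rot: [0.997, -0.079, -0.0, 0.0]
wrist_force: [0.4, 1.7, 1.1]
finger_gap: 0.0
finger_force: 1.0
```

```bash
python3 look.py w5
```

```text
5.0 [ 479.39648146 -241.50949498  201.02254497] tcp jig [-29.64373654  -8.46076731] F jig [0.10774454 1.7618155 ] 1.1085987132618609
((419.974609375, 318.149658203125), (82.2455825805664, 110.82588958740234), 101.77874755859375)
carriage jig [-28.71135036 -44.8417875 ]
```

apply_moves(
  steps=[
    {"xyz":[0,0.1,0],"delta_rot":[0,0,0]},
    {"xyz":[0,0.2,0],"delta_rot":[0,0,0]},
    {"xyz":[0,0.2,0],"delta_rot":[0,0,0]},
  ],
)

```text
time: 5.35
tcp_pos: [479.2, -243.3, 201.1]
ee_rot: [0.997, -0.079, -0.0, 0.0]
wrist_force: [0.1, 1.6, -0.4]
finger_gap: -0.005
finger_force: 1.1
```

```bash
python3 look.py w6
```

```text
5.35 [ 479.16848347 -243.32856739  201.10602984] tcp jig [-29.58377487 -10.29309155] F jig [-0.13408417  1.57205547] -0.3769079503134281
((420.5798034667969, 317.6726379394531), (79.66292572021484, 110.48439025878906), 102.13972473144531)
carriage jig [-28.44123494 -46.85687885]
```

apply_moves(
  steps=[
    {"xyz":[0,0.1,0],"delta_rot":[0,0,0]},
    {"xyz":[0,0.15,0],"delta_rot":[0,0,0]},
    {"xyz":[0,0.15,0],"delta_rot":[0,0,0]},
  ],
)

```text
time: 5.7
tcp_pos: [478.9, -244.7, 201.1]
ee_rot: [0.997, -0.079, -0.0, -0.0]
wrist_force: [0.0, 1.9, -0.6]
finger_gap: 0.004
finger_force: 1.3
```

apply_moves(
  steps=[
    {"xyz":[0,0.1,0],"delta_rot":[0,0,0]},
    {"xyz":[0,0.15,0],"delta_rot":[0,0,0]},
    {"xyz":[0,0.15,0],"delta_rot":[0,0,0]},
  ],
)

```text
time: 6.0
tcp_pos: [478.8, -245.4, 201.2]
ee_rot: [0.997, -0.078, 0.0, -0.001]
wrist_force: [1.4, 6.0, 1.2]
finger_gap: 0.001
finger_force: 3.1
```

```bash
python3 look.py w7
```

```text
6.0 [ 478.80487712 -245.4271011   201.21070179] tcp jig [-29.61393937 -12.42267916] F jig [0.44286928 6.18026359] 1.1812406495544472
((419.9532165527344, 316.9829406738281), (78.68678283691406, 109.72869110107422), 102.89258575439453)
carriage jig [-28.14077313 -48.29586498]
```

View pics/w7.png

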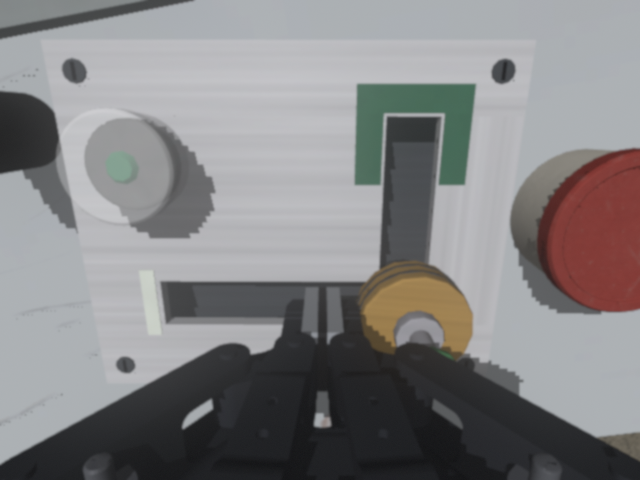

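The force rise to 6 N means the pin has struck the corner end. The carriage is upright at about (418,315), and nothing else has moved. I'll go round behind it for leg 2.

apply_moves(
  steps=[
    {"xyz":[0,-0.5,0],"delta_rot":[0,0,0]},
    {"xyz":[-0.5,-1.2,0],"delta_rot":[0,0,0]},
    {"xyz":[-2,-1.2,0],"delta_rot":[0,0,0]},
    {"xyz":[-3.5,-1,0],"delta_rot":[0,0,0]},
    {"xyz":[-5,0,0],"delta_rot":[0,0,0]},
    {"xyz":[-5.4,1.5,0],"delta_rot":[0,0,0]},
    {"xyz":[-5.4,3,0],"delta_rot":[0,0,0]},
    {"xyz":[-5.4,3.45,0],"delta_rot":[0,0,0]},
    {"xyz":[-5.4,3.45,0],"delta_rot":[0,0,0]},
    {"xyz":[-5.4,3.45,0],"delta_rot":[0,0,0]},
  ],
)

```text
time: 7.05
tcp_pos: [420.1, -272.0, 201.1]
ee_rot: [0.997, -0.079, 0.0, -0.0]
wrist_force: [0.0, 0.3, -0.1]
finger_gap: 0.002
finger_force: 0.0
```

```bash
python3 look.py w8
```

```text
7.05 [ 420.14536143 -271.97939465  201.12898821] tcp jig [-83.38622092 -47.84166857] F jig [-0.03025333  0.30075593] -0.13963286683925707
((319.74639892578125, 183.79263305664062), (121.95381927490234, 124.97525787353516), 136.27389526367188)
carriage jig [-32.20497352 -46.99728264]
```

View pics/w8.png

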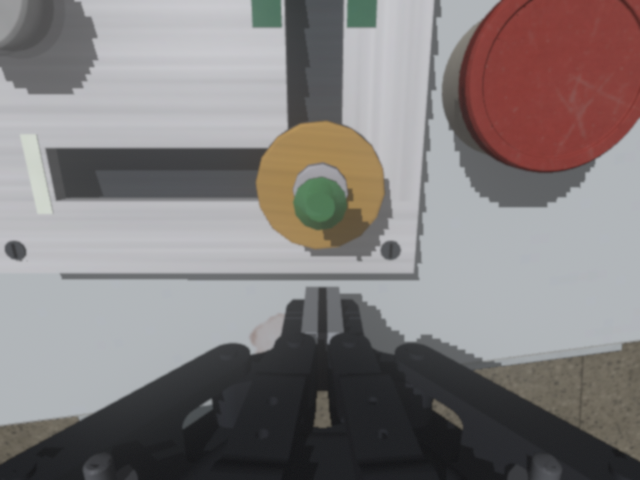

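The fingers at x = 322 px are centred on the carriage at (320,185). Now I'll push along leg 2.

apply_moves(
  steps=[
    {"xyz":[0.6,0,0],"delta_rot":[0,0,0]},
    {"xyz":[1.2,0,0],"delta_rot":[0,0,0]},
    {"xyz":[1.6,0,0],"delta_rot":[0,0,0]},
    {"xyz":[2,0,0],"delta_rot":[0,0,0]},
    {"xyz":[2.5,0,0],"delta_rot":[0,0,0]},
    {"xyz":[3,0,0],"delta_rot":[0,0,0]},
    {"xyz":[3.5,0,0],"delta_rot":[0,0,0]},
    {"xyz":[4,0,0],"delta_rot":[0,0,0]},
    {"xyz":[4.5,0,0],"delta_rot":[0,0,0]},
    {"xyz":[5,0,0],"delta_rot":[0,0,0]},
    {"xyz":[5.5,0,0],"delta_rot":[0,0,0]},
    {"xyz":[6,0,0],"delta_rot":[0,0,0]},
    {"xyz":[6.5,0,0],"delta_rot":[0,0,0]},
    {"xyz":[7,0,0],"delta_rot":[0,0,0]},
    {"xyz":[7.4,0,0],"delta_rot":[0,0,0]},
    {"xyz":[7.4,0,0],"delta_rot":[0,0,0]},
  ],
)

```text
time: 8.7
tcp_pos: [494.1, -283.6, 201.3]
ee_rot: [0.997, -0.078, 0.001, 0.0]
wrist_force: [0.2, -0.3, 0.2]
finger_gap: 0.0
finger_force: 0.0
```

```bash
python3 look.py w9
```

```text
8.7 [ 494.11455584 -283.63490251  201.32376321] tcp jig [ -8.50440974 -47.75835675] F jig [ 0.26245243 -0.23952433] 0.15239095471561934
((321.6263122558594, 238.22816467285156), (112.85814666748047, 116.372802734375), 169.1691436767578)
carriage jig [ 23.8172029 -47.5825817]
```

apply_moves(
  steps=[
    {"xyz":[0.2,0,0],"delta_rot":[0,0,0]},
    {"xyz":[0.4,0,0],"delta_rot":[0,0,0]},
    {"xyz":[0.6,0,0],"delta_rot":[0,0,0]},
    {"xyz":[0.8,0,0],"delta_rot":[0,0,0]},
    {"xyz":[0.9,0,0],"delta_rot":[0,0,0]},
    {"xyz":[1,0,0],"delta_rot":[0,0,0]},
    {"xyz":[1,0,0],"delta_rot":[0,0,0]},
  ],
)

```text
time: 9.45
tcp_pos: [503.0, -285.0, 201.2]
ee_rot: [0.997, -0.079, -0.0, -0.0]
wrist_force: [-4.7, 0.8, 2.9]
finger_gap: -0.002
finger_force: 2.1
```

```bash
python3 look.py w10
```

```text
9.45 [ 503.00428037 -284.95917753  201.22524055] tcp jig [  0.48300282 -47.67278917] F jig [-4.72023791  0.04185322] 2.9045888459023796
((323.8673095703125, 239.81039428710938), (108.60575866699219, 115.74603271484375), 0.6091395020484924)
carriage jig [ 32.00252745 -48.23881932]
```

apply_moves(
  steps=[
    {"xyz":[0.1,0,0],"delta_rot":[0,0,0]},
    {"xyz":[0.2,0,0],"delta_rot":[0,0,0]},
    {"xyz":[0.2,0,0],"delta_rot":[0,0,0]},
  ],
)

```text
time: 9.8
tcp_pos: [505.1, -285.3, 201.2]
ee_rot: [0.997, -0.079, 0.0, -0.0]
wrist_force: [-4.9, 0.9, 3.7]
finger_gap: 0.005
finger_force: 2.1
```

Still moving freely, so I'll continue in small steps.

apply_moves(
  steps=[
    {"xyz":[0.1,0,0],"delta_rot":[0,0,0]},
    {"xyz":[0.2,0,0],"delta_rot":[0,0,0]},
    {"xyz":[0.2,0,0],"delta_rot":[0,0,0]},
  ],
)

```text
time: 10.1
tcp_pos: [507.2, -285.6, 201.2]
ee_rot: [0.997, -0.078, 0.0, 0.0]
wrist_force: [-2.9, 0.1, 2.0]
finger_gap: -0.001
finger_force: 1.9
```

```bash
python3 look.py w11
```

```text
10.1 [ 507.18734692 -285.64213918  201.16989948] tcp jig [  4.72141387 -47.6916088 ] F jig [-2.84450831 -0.32269502] 1.9832171584111886
((324.3957214355469, 241.51370239257812), (106.58486938476562, 112.54132080078125), 38.23685073852539)
carriage jig [ 35.71018497 -48.44101097]
```

apply_moves(
  steps=[
    {"xyz":[0.1,0,0],"delta_rot":[0,0,0]},
    {"xyz":[0.15,0,0],"delta_rot":[0,0,0]},
    {"xyz":[0.15,0,0],"delta_rot":[0,0,0]},
  ],
)

```text
time: 10.45
tcp_pos: [507.8, -285.7, 201.2]
ee_rot: [0.997, -0.079, -0.001, -0.0]
wrist_force: [-6.9, 1.1, 5.7]
finger_gap: 0.004
finger_force: 3.4
```

```bash
python3 look.py w12
```

```text
10.45 [ 507.75538195 -285.72320729  201.15532618] tcp jig [  5.29513445 -47.68263477] F jig [-7.02024613 -0.0435783 ] 5.698575013411027
((324.2801513671875, 242.79981994628906), (105.37562561035156, 112.9042739868164), 53.05681610107422)
carriage jig [ 35.44092148 -48.40856752]
```

View pics/w12.png

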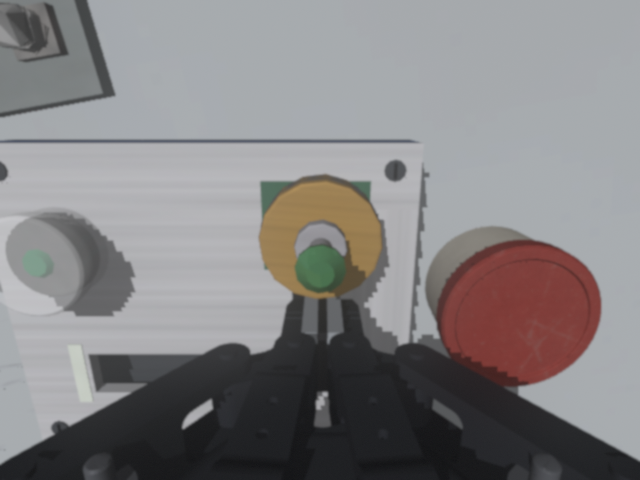

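The force is at 7 N and the motion has stalled with the collar over the green frame at (320,238), so the pin is against the home end. I'll back off and then rise.

apply_moves(
  steps=[
    {"xyz":[-0.3,0,0],"delta_rot":[0,0,0]},
    {"xyz":[-1.5,0,0],"delta_rot":[0,0,0]},
    {"xyz":[-3.5,0,0],"delta_rot":[0,0,0]},
    {"xyz":[-4.5,0,-2],"delta_rot":[0,0,0]},
    {"xyz":[-4.5,0,-5],"delta_rot":[0,0,0]},
    {"xyz":[-4.5,0,-9],"delta_rot":[0,0,0]},
    {"xyz":[-4.5,0,-12],"delta_rot":[0,0,0]},
    {"xyz":[-4.5,0,-12],"delta_rot":[0,0,0]},
    {"xyz":[-4.5,0,-12],"delta_rot":[0,0,0]},
  ],
)

```text
time: 11.4
tcp_pos: [464.9, -279.1, 322.1]
ee_rot: [0.997, -0.078, 0.002, 0.001]
wrist_force: [0.4, -0.8, -0.6]
finger_gap: -0.002
finger_force: 0.0
```

```bash
python3 look.py w13
python3 - <<'E'
import cv2
cv2.imwrite("pics/w13c.png",cv2.resize(cv2.imread("pics/w13.png")[:300],None,fx=1.25,fy=1.25))
E
```

```text
11.4 [ 464.89849046 -279.05126882  322.14258431] tcp jig [-38.07779981 -47.8110291 ] F jig [ 0.50961484 -0.7043639 ] -0.5729223696022062
((340.4226989746094, 104.78791046142578), (10.681217193603516, 23.254911422729492), 110.52655792236328)
carriage jig [ 42.86026331 -59.42481464]
```

View pics/w13c.png

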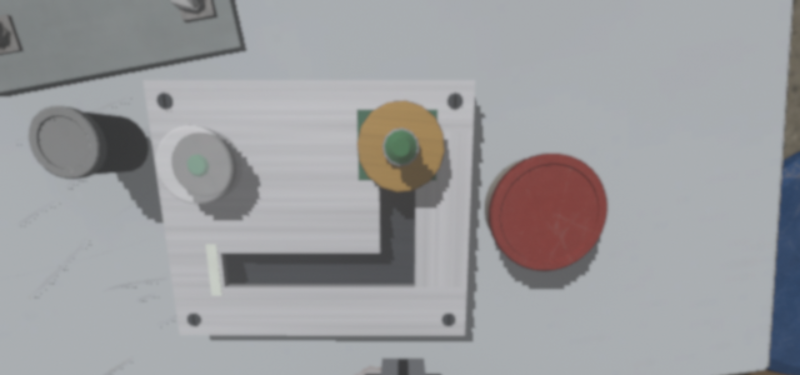

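The collar sits on the green frame at crop (401,146), upright with the stone concentric. The bystanders haven't moved and the arm is clear, so I'm handing in.

```bash
python3 -c "
from rig import ctrl
print(ctrl.hand_in())"
```

```text
the job is handed in; nothing more can be done
None
```

The carriage was pushed into the corner and on to the green-marked end without a deliberate lift, the bystanders look undisturbed, and the job was handed in at about 11.5 s with the arm clear; the hand-in returned no verdict.

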